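Ready the cheese slicer for the next block

ROBOT

A 6-joint arm with a two-finger parallel gripper is mounted at the origin on the work surface. World frame = base frame: x ahead of the robot, y to its left, z up, the work surface at z = 0. Lengths are in m, angles in rad, forces in N, time in s.
With the tool pointing down it reaches from about 0.275 to 0.75 m from the base axis. Payload 10.2 kg.
Tool frame: the origin (TCP) lies midway between the tips of the shut fingers; the grasp point (between the pads) lies 19 mm behind it; z points along the fingers, y is the direction in which the jaws open and shut (so a half turn about z gives the same grasp; the last joint's range is limited). The gripper opens to 88 mm and grips with 3 to 60 N. Pads are 18 mm wide; open, the fingers measure 123 mm over their backs; the gripper's body (75 mm by 187 mm) begins 45 mm behind the grasp point.
Start: joints at [-1.396, 0.313, 1.498, -0, 1.331, -0.223], TCP at [0.203, -0.484, 0.239] pointing down, gripper open.
Joint ranges: [-2.94, 2.94], [-0.97, 2.17], [0.19, 2.56], [-1.23, 4.37], [0.02, 3.11], [-2.88, 2.88]. Speed limits (rad/s): [2.39, 2.39, 3.01, 3.14, 3.14, 3.14].

INTERFACE

Orientations are given as a unit quaternion [w, x, y, z].
In Python, from workcell import bot, camera, workorder gives the robot as it stands.
- The arm moves only by the tool apply_moves, never from a script. Its argument "series" is one flat list of numbers, 6 for each row, row after row: the shift along the world's x, y, z in m, then the turn, a rotation vector about the world's x, y, z in rad. In form: [x, y, z, wx, wy, wz, x, y, z, wx, wy, wz, ...]. A call has 1 to 12 rows; each row shifts and turns the commanded pose from where the row before left it; what a row does not reach is not made up. A row lasts 1/10 s, in which the tool goes at most 50 mm and 8.59 degrees, less where a joint would pass 70% of its speed; a pose out of reach is approached as far as the arm can. A call is refused whole if a number of a shift passes 0.05 or a number of a turn 0.15, either way. A call with a gripper value outside its range is refused whole. "grip" is the closure, from -1 (fully open) to 1 (shut), set as the call begins (left out, the last holds). The fingers move at their own pace and stop on an object; "squeeze" is the grip in N (left out, the last holds). Time passes only in rows, so rows that do not move let the fingers close. It gives the time, the measured TCP pose, the force and the opening at its end, in the units of the state.
- bot.state(): the state, without advancing time (a new reading comes with each control period).
- camera(name): name is "scene" or "top" or "wrist"; returns a dict with "color" (420x560x3 uint8, blue, green, red), "fx", "fy", "cx", "cy" (pixels), "k1" (the pictures are not rectified: a ray, as slopes to the right and down, at radius r is drawn at 1 + k1 r^2 times it, then the intrinsics apply), "world_from_camera" (4x4, takes a point from camera to world coordinates). Camera axes: x right, y up, looking along -z (the intrinsics and any distortion apply to the point x, -y, -z); pixel columns grow to the right and rows downward; lengths in m; the calibration is good to about 2 mm. A picture is of the moment at which its call begins. There is no depth.
- workorder.job_done(): hands the job in, once; it reports no verdict.
The state is a dict: "time_s": time; "q": joint angles; "joint_vel": joint speeds; "effort": joint torques, N m; "position": TCP position; "eef_rot": TCP orientation; "contact_force": force on the tool from outside, world axes, zero at the start; "moment": the same for the moment, N m; "finger_gap": opening from 0.0 (shut) to 1.0 (fully open).
Only numpy, scipy, OpenCV 4.12 (cv2) and the standard library are available. Lean on these libraries where they do the work, as an engineer would, in place of code of your own. Each camera call takes 0.05 s, during which the arm holds its last target.

TASK

Get the cheese slicer ready for the next block: push the red-topped ratchet pawl over until it stays back clear of the teeth, then draw the toothed pusher bar all the way back by its T handle. Click the black thickness selector round clockwise to the sixth mark, counting the thinnest mark as the first. Leave the pawl thrown back and do not disturb the mug, pan, plates and cheese standing around.

Things in the scene. Friction and masses are not known exactly. Their poses are not given: they have to be found in the camera images.
- slicer: Bench cheese slicer, fixed. Origin on the counter; +y runs along the feed bar, guillotine to T handle; the -x side faces the robot. Boxes in its frame, mm: trough x -12..102, y -200..-5, to z 91; guillotine x -30..120, y -230..-200, to z 253; feed head x 19..71, y -5..65, to z 94; selector console x -141..-29, y -65..65, to z 62; bed x -32..122, y -300..75, to z 24. Bar axis x 45, z 64.
- selector (a joint): Thickness selector, rad, growing clockwise from above. Eight detents 0.5236 (30 deg) apart: first mark (thinnest) 0 ... sixth 2.618, seventh 3.142, eighth 3.665; end stops at first and eighth. Starts in one of the first four. A spring plunger pulls it into the nearest detent; passing the hump half-way takes 0.1 to 0.25 N m, a few degrees past it it snaps into the next and stays.
- selector_axis (a point): On the selector's vertical axis, at mid-height of its wing, 26 mm above the console top. Black bar-shaped wing: 76 mm long, 14 thick, 28 high (14 above and below this point), centred on the axis. Its x axis points along the wing to the pointer end (white stripe) and turns with it: at the first mark it points 105 deg anticlockwise from the slicer's +x. White dial plate, 53 mm radius, round it.
- selector_pointer (a point): Middle of the end face of the wing's pointer end (white stripe), 38 mm from the axis; the other end is plain. Eight black marks on the dial lie round the far side, growing from thin to thick clockwise.
- pawl (a joint): Ratchet pawl, rad: 0 to 0.35 in the teeth (at 0 its handle leans 0.5 rad from upright toward the guillotine); 1.0 at its stop, thrown back toward the T handle. Turns about a level axis along the slicer's x through y 40, z 81 mm of the slicer. Past about 0.55 it tips over by its own weight and stays back; below it drops in again. Takes under 2 N. In the teeth it bars the bar from going back.
- pawl_grip (a point): Centre of the red grip at the top of the pawl's upright handle, 24 mm across and 26 mm high, 75 mm from the pivot, on a 9 mm steel stem. At the start about 150 mm above the counter.
- feed_bar (a joint): How far the toothed pusher bar is drawn back along the slicer's +y, m: 0 fully forward, 0.130 at its stop, fully back. Starts between 0 and about 0.035. Slides with about 2.5 N of friction and stays where it is left.
- bar_handle (a point): Centre of the black T handle at the rear end of the feed bar: a level round bar 100 mm long along the slicer's x, 16 mm in diameter, its axis 64 mm above the bare counter. The feed bar in front of it is 16 mm wide and 14 mm high, plain for 130 mm (8 mm teeth beyond); at least 80 mm of it is free between the handle and the grey feed head.
- small_pan_mid (a point): Bystander: small open steel food pan, 120 x 185 mm and 65 mm high, standing on the counter; point on its centre line, half-way up.
- mug_mid (a point): Bystander: white mug, 80 mm across and 95 mm high, handle to its +y; point on its axis, half-way up.
- plates_mid (a point): Bystander: stack of five white plates, 170 mm across and 47 mm high; point on its axis, half-way up.
- cheese_mid (a point): Bystander: the next block of yellow cheese, 80 x 180 x 75 mm, long side along its y; its centre.

How it is judged:
On the way, in this order (a step that is already met when the one before it is completed fails the run):
1. the pawl is thrown back clear of the teeth (value of joint pawl above 0.7 rad), for 0.1 s.
2. the bar is drawn fully back, with the pawl back (value of joint feed_bar above 0.124 m and value of joint pawl above 0.7 rad), for 0.1 s.
At the end, for the whole second after the job is handed in: The selector rests in the detent of the sixth mark (within 0.13 rad of 2.618), the feed bar is within 6 mm of its rear stop (joint above 0.124 m) and the pawl is thrown back (joint above 0.7 rad) (all of step 2 and value of joint selector between 2.488 and 2.748 rad and velocity of joint selector between -0.1 and 0.1 rad/s); the robot touches nothing.
It fails at once if a bystander (pan, mug, plates, cheese) is shifted by more than 25 mm (distance of any of small_pan_mid, mug_mid, plates_mid, cheese_mid from where it was at the start of the episode above 0.025 m).
It also fails if it takes over 72 s, if anything falls off the work surface, if the arm or the gripper's body presses on something with over 40 N, if the wrist force passes 120 N, or if a joint passes its speed limit or range.

## Working session

There is one attempt and no reset: what is moved stays moved. The work goes in short steps, Python scripts to look and compute and a tool call to move; the robot and the scene stay as the last step left them, time stands still between calls to the robot, and variables do not carry over. Pictures are saved under pics/ and viewed, and the job is handed in when it is done.

Besides the shell and the picture viewer there is one more tool, called after ">>>" by a JSON object that holds its "api" and its "payload". apply_moves: Moves the arm, as the interface text tells. Its arguments: {"type":"object","properties":{"series":{"type":"array","items":{"type":"number"}},"grip":{"type":"number"},"squeeze":{"type":"number"}},"required":["series"]}

```bash
ls; mkdir -p pics; cat > h.py <<'E'
import numpy as np, cv2
from workcell import bot, camera, workorder
def snap(n,f):
    c=camera(n); cv2.imwrite('pics/'+f+'.png',c['color']); import pickle; pickle.dump(c,open('pics/'+f+'.pkl','wb')); return c
def load(f):
    import pickle; return pickle.load(open('pics/'+f+'.pkl','rb'))
def ray(c,u,v):
    K=np.array([[c['fx'],0,c['cx']],[0,c['fy'],c['cy']],[0,0,1.]])
    p=cv2.undistortPoints(np.array([[[u,v]]],float),K,np.array([c['k1'],0,0,0.]),None,None)[0,0]
    T=np.array(c['world_from_camera']); d=T[:3,:3]@np.array([p[0],-p[1],-1]); return T[:3,3],d/np.linalg.norm(d)
def onz(c,u,v,z):
    o,d=ray(c,u,v); return o+d*(z-o[2])/d[2]
def proj(c,P):
    T=np.array(c['world_from_camera']); p=T[:3,:3].T@(np.array(P)-T[:3,3]); x,y=p[0]/-p[2],-p[1]/-p[2]
    s=1+c['k1']*(x*x+y*y); return np.array([c['fx']*x*s+c['cx'],c['fy']*y*s+c['cy']])
def tri(*obs):
    A=np.zeros((3,3));b=np.zeros(3)
    for c,u,v in obs:
        o,d=ray(c,u,v);M=np.eye(3)-np.outer(d,d);A+=M;b+=M@o
    return np.linalg.solve(A,b)
E
python3 - <<'E'
from h import *
for n in ('scene','top','wrist'):
    c=snap(n,n+'0'); print(n,c['fx'],c['k1'],np.round(c['world_from_camera'],3).tolist())
print(bot.state())
E
```

```text
pics
scene 440.9082375942021 0.019219729687618623 [[-0.799, -0.453, 0.396, 0.902], [0.601, -0.609, 0.517, 0.293], [0.007, 0.651, 0.759, 0.787], [0.0, 0.0, 0.0, 1.0]]
top 447.10625916543694 -0.04605008100761862 [[0.023, 0.981, -0.195, 0.395], [-1.0, 0.023, -0.005, -0.132], [-0.001, 0.195, 0.981, 0.897], [0.0, 0.0, 0.0, 1.0]]
wrist 319.51324397410326 -0.04581474660127129 [[0.388, 0.881, 0.27, 0.274], [-0.922, 0.371, 0.112, -0.455], [-0.002, -0.293, 0.956, 0.385], [0.0, 0.0, 0.0, 1.0]]
{'time_s': 0.15, 'q': array([-1.39642664e+00,  3.13301489e-01,  1.49823086e+00,  2.95971429e-05,
        1.33097358e+00, -2.23407652e-01]), 'joint_vel': array([ 0.00093058, -0.00132223, -0.0042194 ,  0.00017498,  0.0009374 ,
       -0.00113518]), 'effort': array([ 1.50105163e-03, -4.02300739e+01, -2.52318084e+01,  6.93915621e-02,
        3.44016880e-02, -9.36793776e-05]), 'position': array([ 0.20333119, -0.48384355,  0.23831469]), 'eef_rot': array([-4.56152206e-04,  9.80287354e-01,  1.97576555e-01,  2.55643835e-05]), 'contact_force': array([ 0.01813223, -0.40609433, -0.51255939]), 'moment': array([ 0.05184186, -0.03205563,  0.0014812 ]), 'finger_gap': 0.9988653450428111}
```

View pics/scene0.png

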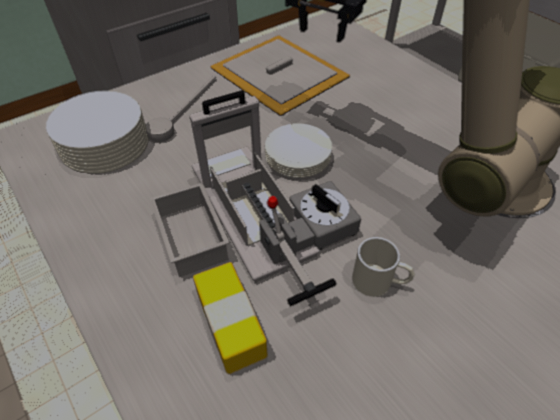

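View pics/top0.png

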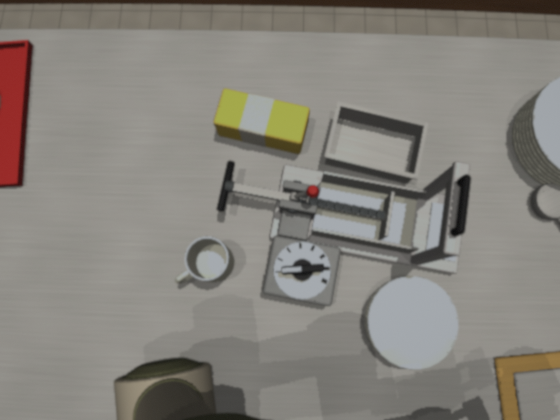

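View pics/wrist0.png

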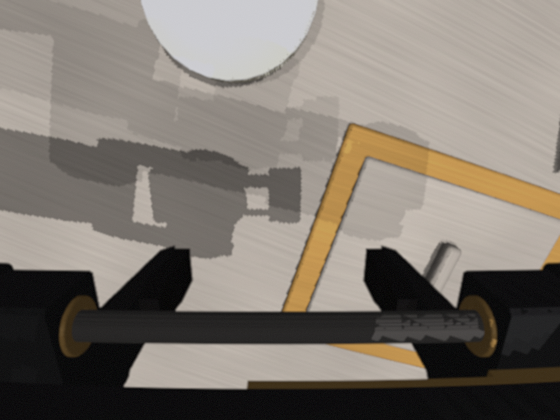

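The top view shows the T handle at about (226,187), the red grip at (313,190), the dial at (302,270), the mug at (208,260), the plates at (412,322), the pan at (375,145) and the cheese at (262,120). I'll zoom in for exact pixels.

```bash
python3 - <<'E'
from h import *
t=load('top0')['color'];s=load('scene0')['color']
a=cv2.resize(t[150:310,200:360],(600,600),interpolation=cv2.INTER_CUBIC)
cv2.imwrite('pics/z1.png',cv2.convertScaleAbs(a,alpha=1.6))
b=cv2.resize(s[160:310,240:390],(600,600),interpolation=cv2.INTER_CUBIC)
cv2.imwrite('pics/z2.png',cv2.convertScaleAbs(b,alpha=1.8))
E
```

```text
(no output)
```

View pics/z1.png

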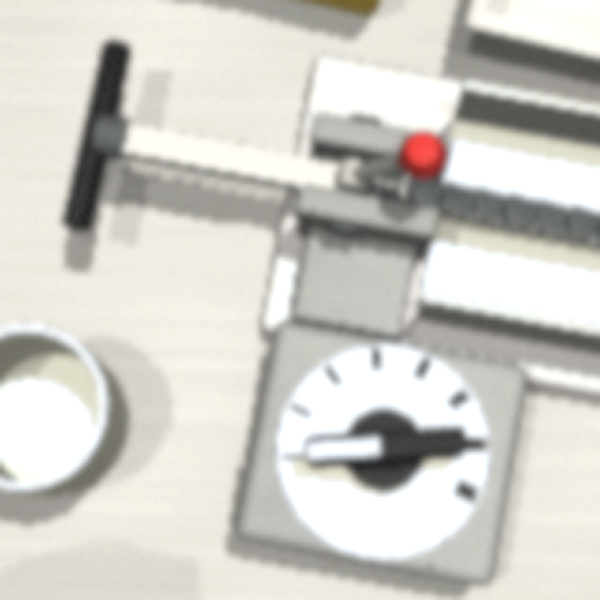

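View pics/z2.png

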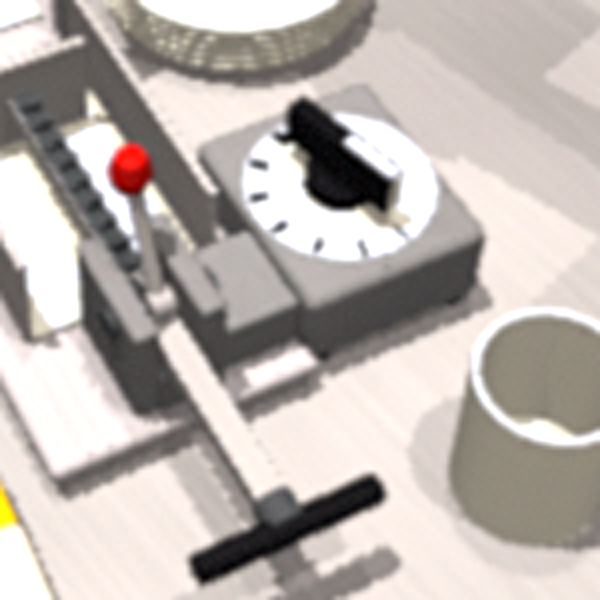

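```bash
python3 - <<'E'
from h import *
t=load('top0');s=load('scene0')
Z=lambda x,y:(200+x/3.75-.4,150+y/3.75-.4)
W=lambda x,y:(240+x/4-.4,160+y/4-.4)
for n,a,b in [('Tfar',(117,45),(372,487)),('Tnear',(77,228),(203,568)),('red',(423,155),(131,168)),('dial',(383,450),(340,187)),('hub',(108,134),(278,505))]:
    print(n,'top z64',onz(t,*Z(*a),.066)[:2],'z63',onz(t,*Z(*a),.063)[:2])
print('Tfar/near tri',tri((t,*Z(117,45)),(s,*W(203,568))),tri((t,*Z(77,228)),(s,*W(372,487))))
print('red',tri((t,*Z(423,155)),(s,*W(131,168))))
print('dial',tri((t,*Z(383,450)),(s,*W(340,187))))
print('hub',tri((t,*Z(108,134)),(s,*W(278,505))))
# dial marks angles
c0=onz(t,*Z(383,450),.063)
for m in [(285,455),(300,410),(333,375),(377,358),(422,368),(458,398),(475,443),(465,490)]:
    d=onz(t,*Z(*m),.063)-c0; print(np.degrees(np.arctan2(d[1],d[0])).round(1),np.hypot(*d[:2]).round(3))
# ellipse fit of dial
g=t['color'][230:310,262:345].astype(int); m=((g.min(2)>0)).astype('uint8')
w=onz(t,*Z(310,450),.10)-onz(t,*Z(470,441),.10); print('wing ang',np.degrees(np.arctan2(w[1],w[0])),np.hypot(*w[:2]))
print('mug',onz(t,208,258,.095),'red knob col')
hsv=cv2.cvtColor(t['color'],cv2.COLOR_BGR2HSV)
for n,c in(('t',t),('s',s)):
    h=cv2.cvtColor(c['color'],cv2.COLOR_BGR2HSV); m=(((h[...,0]<8)|(h[...,0]>172))&(h[...,1]>180)&(h[...,2]>60)).astype('uint8')
    k,l,st,ce=cv2.connectedComponentsWithStats(m)
    for i in range(1,k):
        if st[i,4]>20: print(n,ce[i],st[i,4])
E
```

```text
Tfar top z64 [ 0.65143316 -0.01940675] z63 [ 0.6523591  -0.01899968]
Tnear top z64 [ 0.55467428 -0.00376459] z63 [ 0.55525085 -0.00330104]
red top z64 [ 0.59662596 -0.17813147] z63 [ 0.59735401 -0.17829753]
dial top z64 [ 0.44688135 -0.16021048] z63 [ 0.4470687  -0.16031183]
hub top z64 [ 0.60395409 -0.0170808 ] z63 [ 0.6047086  -0.01666533]
Tfar/near tri [ 0.65144587 -0.01895235  0.06500565] [ 0.55727141 -0.00478035  0.06067221]
red [ 0.57682731 -0.17413142  0.15017407]
dial [ 0.44757246 -0.16080145  0.06055578]
hub [ 0.60405885 -0.01941545  0.07129123]
94.2 0.048
65.7 0.046
34.9 0.045
4.7 0.046
-24.5 0.045
-54.2 0.045
-84.4 0.046
-114.7 0.045
wing ang 94.50794599524707 0.07576558867535271
mug [0.46169516 0.00910977 0.095     ] red knob col
t [ 11.67469512 109.03902439] 3280
t [311.21212121 191.18181818] 33
s [272.45121951 201.46341463] 82
```

>>> {"api": "apply_moves", "payload": {"series": [0, 0, 0.03, 0, 0, 0, 0, 0, 0.03, 0, 0, 0, 0.03, 0.023, 0, 0, 0, 0.1, 0.037, 0.027, 0, 0, 0, 0.1, 0.037, 0.027, 0, 0, 0, 0.1, 0.037, 0.027, 0, 0, 0, 0.1, 0.037, 0.027, 0, 0, 0, 0.1, 0.037, 0.027, 0, 0, 0, 0.1, 0.037, 0.027, 0, 0, 0, 0.1, 0.037, 0.027, 0, 0, 0, 0.1, 0.037, 0.027, 0, 0, 0, 0.1, 0.037, 0.027, 0, 0, 0, 0.1], "grip": 1}}

```text
time_s: 1.35
position: [0.5677, -0.2165, 0.2985]
eef_rot: [-0.0, 0.764, 0.645, -0.0]
contact_force: [0.6, -0.5, -0.1]
finger_gap: 0.004
```

>>> {"api": "apply_moves", "payload": {"series": [0.003, 0.003, -0.03, 0, 0, 0, 0, 0, -0.04, 0, 0, 0, 0, 0, -0.04, 0, 0, 0, 0, 0, -0.03, 0, 0, 0, 0, 0, -0.015, 0, 0, 0, 0, 0, 0, 0, 0, 0]}}

```text
time_s: 1.95
position: [0.5684, -0.2145, 0.1412]
eef_rot: [-0.002, 0.766, 0.643, -0.001]
contact_force: [0.8, -0.1, 0.3]
finger_gap: 0.006
```

```bash
python3 - <<'E'
from h import *
s=snap('scene','s1')['color'];t=snap('top','t1')['color'];print(bot.state()['position'],bot.state()['contact_force'])
cv2.imwrite('pics/z3.png',np.hstack([cv2.resize(s[130:270,200:340],(400,400)),cv2.resize(t[130:270,240:380],(400,400))]))
E
```

```text
[ 0.56958737 -0.21514537  0.14429892] [-0.02919561 -0.14507832  0.51039744]
```

View pics/z3.png

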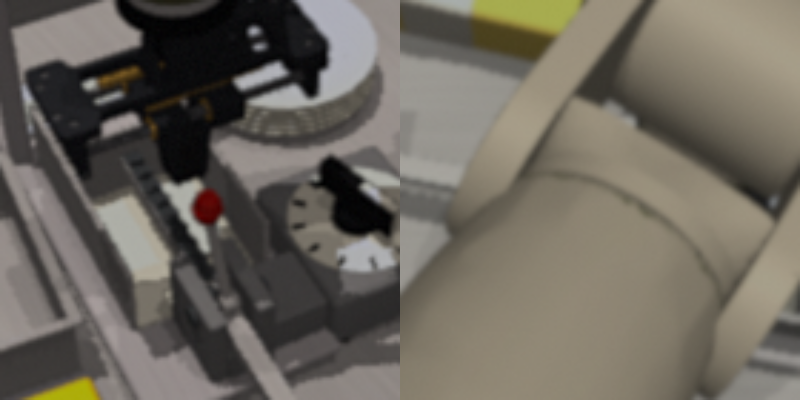

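The fingertips sit just behind the red knob, on the guillotine side. I'll push along slicer +y.

>>> {"api": "apply_moves", "payload": {"series": [0.0025, 0.01, -0.002, 0, 0, 0, 0.0015, 0.01, 0, 0, 0, 0, 0.0015, 0.01, 0, 0, 0, 0, 0.0015, 0.01, 0, 0, 0, 0, 0.0015, 0.01, 0, 0, 0, 0, 0.0015, 0.01, 0, 0, 0, 0, 0.0015, 0.01, 0, 0, 0, 0, 0.0015, 0.01, 0, 0, 0, 0, 0, 0, 0, 0, 0, 0, 0, 0, 0, 0, 0, 0]}}

```text
time_s: 3.05
position: [0.5824, -0.1349, 0.1417]
eef_rot: [0.0, 0.765, 0.644, -0.0]
contact_force: [0.1, 0.1, 0.3]
finger_gap: 0.004
```

```bash
python3 - <<'E'
from h import *
s=snap('scene','s2')['color'];print(bot.state()['position'],bot.state()['contact_force'])
cv2.imwrite('pics/z4.png',cv2.resize(s[130:310,200:380],(500,500)))
E
```

```text
[ 0.58235506 -0.1352208   0.14169677] [-0.79776891 -0.20496905  0.29022983]
```

View pics/z4.png

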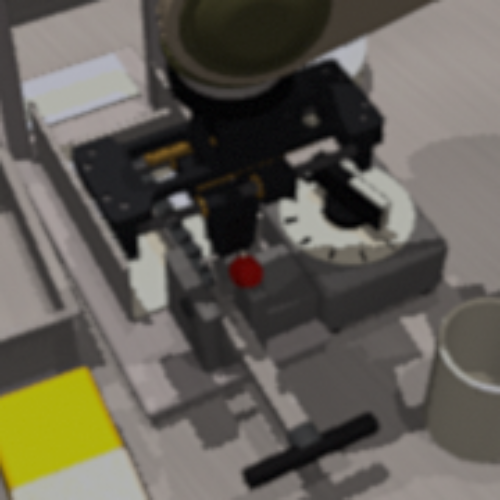

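```bash
python3 - <<'E'
from h import *
s=load('s2')
a=np.radians(-9.5);ux=np.array([np.cos(a),np.sin(a),0]);uy=np.array([-np.sin(a),np.cos(a),0]);o=np.array([.531,-.1745,0])
for p in (0,.5,.7,.85,1.):
    P=o+.045*ux+(.040+.075*np.sin(p-.5))*uy+np.array([0,0,.081+.075*np.cos(p-.5)]); print(p,P.round(3),proj(s,P).round(1))
h=cv2.cvtColor(s['color'],cv2.COLOR_BGR2HSV); m=(((h[...,0]<8)|(h[...,0]>172))&(h[...,1]>180)&(h[...,2]>60)).astype('uint8')
M=cv2.moments(m,True);print(M['m10']/M['m00'],M['m01']/M['m00'])
hub=o+.045*ux+.167*uy+[0,0,.064];print(hub)
E
```

```text
0 [ 0.576 -0.178  0.147] [272.  201.5]
0.5 [ 0.582 -0.142  0.156] [280.4 210.9]
0.7 [ 0.584 -0.128  0.155] [284.  216.9]
0.85 [ 0.586 -0.117  0.151] [286.7 221.9]
1.0 [ 0.588 -0.107  0.147] [289.2 227.3]
288.07608695652175 227.4891304347826
[ 0.6029458  -0.01721745  0.064     ]
```

Pawl confirmed at its stop: the knob is at (288,227.5), against a predicted (289,227) for 1.0 rad. Next I'll lift, set the fingers to about 40 mm and lower them astride the bar in front of the T.

>>> {"api": "apply_moves", "payload": {"series": [0, -0.005, 0.03, 0, 0, 0, 0, 0, 0.04, 0, 0, 0, 0, 0, 0.04, 0, 0, 0, 0.005, 0.032, 0, 0, 0, 0, 0.006, 0.032, 0, 0, 0, 0, 0.006, 0.032, 0, 0, 0, 0, 0, 0, -0.04, 0, 0, 0, 0, 0, -0.04, 0, 0, 0, 0, 0, -0.04, 0, 0, 0, 0, 0, 0, 0, 0, 0], "grip": 0.1}}

```text
time_s: 4.1
position: [0.5969, -0.0438, 0.1269]
eef_rot: [-0.004, 0.766, 0.643, -0.003]
contact_force: [0.5, 1.1, -0.8]
finger_gap: 0.446
```

```bash
python3 - <<'E'
from h import *
s=snap('scene','s3')['color'];snap('wrist','w3');print(bot.state()['position'],bot.state()['contact_force'])
cv2.imwrite('pics/z5.png',cv2.resize(s[170:350,200:380],(550,550)))
E
```

```text
[ 0.59975979 -0.04449787  0.13278772] [0.4528426  0.02381259 1.29810186]
```

View pics/z5.png

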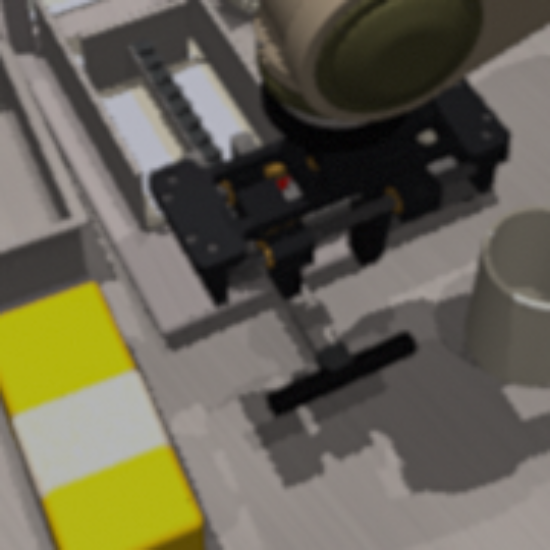

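View pics/w3.png

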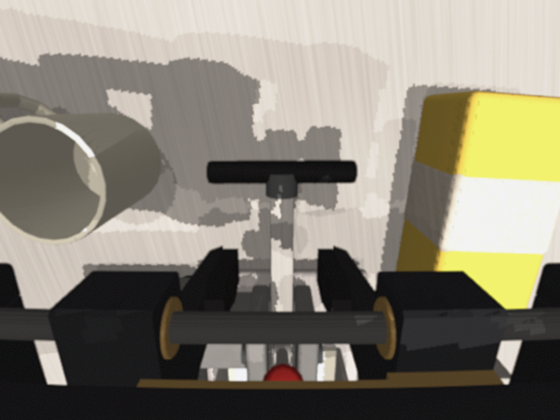

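Fingers are centred astride the bar, at about (282,270) in the wrist view. I'll lower and draw back; how far depends on where the stop is.

>>> {"api": "apply_moves", "payload": {"series": [0, 0, -0.03, 0, 0, 0, 0, 0, -0.03, 0, 0, 0, 0, 0, -0.022, 0, 0, 0, 0, 0, 0, 0, 0, 0, 0, 0, 0, 0, 0, 0, 0.0015, 0.01, 0, 0, 0, 0, 0.0025, 0.015, 0, 0, 0, 0, 0.0025, 0.015, 0, 0, 0, 0, 0.0025, 0.015, 0, 0, 0, 0, 0.0025, 0.015, 0, 0, 0, 0]}}

```text
time_s: 5.2
position: [0.6114, 0.0274, 0.0503]
eef_rot: [0.0, 0.765, 0.644, 0.0]
contact_force: [0.8, -2.7, 1.6]
finger_gap: 0.453
```

>>> {"api": "apply_moves", "payload": {"series": [0.0017, 0.01, 0, 0, 0, 0, 0.0017, 0.01, 0, 0, 0, 0, 0.0013, 0.008, 0, 0, 0, 0, 0, 0, 0, 0, 0, 0]}}

```text
time_s: 5.6
position: [0.6155, 0.0552, 0.0495]
eef_rot: [-0.0, 0.765, 0.644, 0.0]
contact_force: [0.1, 0.6, 0.5]
finger_gap: 0.452
```

>>> {"api": "apply_moves", "payload": {"series": [0.0008, 0.005, 0, 0, 0, 0, 0.0008, 0.005, 0, 0, 0, 0, 0, 0, 0, 0, 0, 0]}}

```text
time_s: 5.9
position: [0.6172, 0.0645, 0.0496]
eef_rot: [-0.0, 0.766, 0.643, 0.0]
contact_force: [-1.0, -0.8, -0.7]
finger_gap: 0.45
```

>>> {"api": "apply_moves", "payload": {"series": [0.0008, 0.005, 0, 0, 0, 0, 0.0008, 0.005, 0, 0, 0, 0, 0, 0, 0, 0, 0, 0]}}

```text
time_s: 6.2
position: [0.6189, 0.0748, 0.0497]
eef_rot: [-0.0, 0.765, 0.643, 0.0]
contact_force: [-0.2, -0.6, -0.2]
finger_gap: 0.449
```

>>> {"api": "apply_moves", "payload": {"series": [0.0008, 0.005, 0, 0, 0, 0, 0.0008, 0.005, 0, 0, 0, 0, 0, 0, 0, 0, 0, 0]}}

```text
time_s: 6.5
position: [0.6205, 0.0849, 0.0498]
eef_rot: [-0.0, 0.765, 0.644, 0.0]
contact_force: [-0.3, 0.1, 0.6]
finger_gap: 0.452
```

>>> {"api": "apply_moves", "payload": {"series": [0.0008, 0.005, 0, 0, 0, 0, 0, 0, 0, 0, 0, 0]}}

```text
time_s: 6.7
position: [0.6209, 0.0869, 0.0497]
eef_rot: [0.001, 0.765, 0.644, -0.002]
contact_force: [-4.4, -13.9, 1.7]
finger_gap: 0.451
```

>>> {"api": "apply_moves", "payload": {"series": [0.0008, 0.005, 0, 0, 0, 0, 0, 0, 0, 0, 0, 0]}}

```text
time_s: 6.9
position: [0.621, 0.0872, 0.0497]
eef_rot: [0.003, 0.765, 0.643, -0.006]
contact_force: [-12.1, -38.5, 7.4]
finger_gap: 0.452
```

Hit the stop: the force jumped to about 38 N with no further travel. I'll back off, lift and check.

>>> {"api": "apply_moves", "payload": {"series": [-0.0008, -0.005, 0, 0, 0, 0, -0.0008, -0.007, 0, 0, 0, 0, -0.0016, -0.01, 0, 0, 0, 0, 0, 0, 0.03, 0, 0, 0, 0, 0, 0.04, 0, 0, 0, 0, 0, 0.04, 0, 0, 0, 0, 0, 0.04, 0, 0, 0, -0.03, -0.03, 0.01, 0, 0, 0.03, -0.03, -0.03, 0, 0, 0, 0.05, -0.03, -0.03, 0, 0, 0, 0.05, 0, 0, 0, 0, 0, 0.05, 0, 0, 0, 0, 0, 0.05], "grip": -0.2}}

```text
time_s: 8.1
position: [0.5281, -0.0187, 0.2101]
eef_rot: [0.0, 0.686, 0.727, 0.0]
contact_force: [-0.3, 0.4, -0.7]
finger_gap: 0.606
```

```bash
python3 - <<'E'
from h import *
s=snap('scene','s4')['color'];t=snap('top','t4')['color'];print(bot.state())
E
```

```text
{'time_s': 8.2, 'q': array([-2.56148005e-01,  3.44997856e-01,  1.53086672e+00,  3.71281211e-04,
        1.26549763e+00, -3.13519720e-01]), 'joint_vel': array([ 0.00868615,  0.00935311, -0.00679556, -0.00280508,  0.00055576,
        0.05409071]), 'effort': array([ -0.3561792 , -41.3559258 , -24.49532211,   0.05504109,
         0.04170215,  -0.53004121]), 'position': array([ 0.52857739, -0.0181218 ,  0.20987271]), 'eef_rot': array([1.61134827e-05, 6.86575227e-01, 7.27058741e-01, 2.10638533e-04]), 'contact_force': array([0.52449254, 0.28073351, 0.22903395]), 'moment': array([-0.02849724, -0.0732719 ,  0.01834158]), 'finger_gap': 0.6000264256256378}
```

View pics/s4.png

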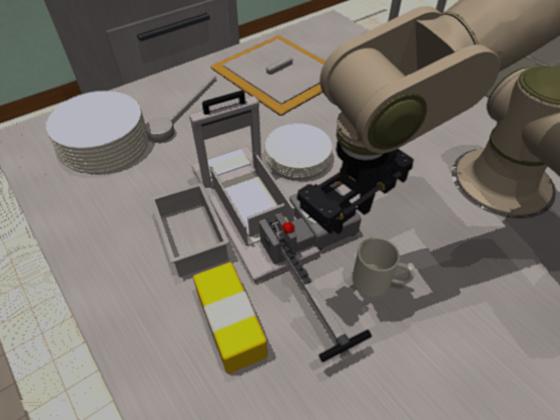

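View pics/t4.png

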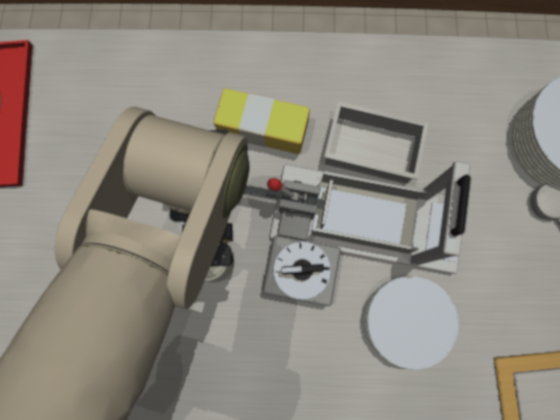

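Bar fully back, with the T at (345,345) in the scene view. The pawl is thrown back (red at (289,227)) and the bystanders haven't moved. Moving over the selector.

>>> {"api": "apply_moves", "payload": {"series": [-0.0136, -0.0237, 0, 0, 0, 0.01, -0.0136, -0.0237, 0, 0, 0, 0.01, -0.0136, -0.0237, 0, 0, 0, 0.01, -0.0136, -0.0237, 0, 0, 0, 0, -0.0136, -0.0237, 0, 0, 0, 0, -0.0136, -0.0237, 0, 0, 0, 0, 0, 0, -0.03, 0, 0, 0, 0, 0, -0.03, 0, 0, 0, 0, 0, -0.02, 0, 0, 0, 0, 0, 0, 0, 0, 0, 0, 0, 0, 0, 0, 0]}}

```text
time_s: 9.3
position: [0.4475, -0.1602, 0.1303]
eef_rot: [0.0, 0.676, 0.737, 0.0]
contact_force: [-0.4, 0.4, 0.3]
finger_gap: 0.6
```

```bash
python3 - <<'E'
from h import *
snap('wrist','w5');s=snap('scene','s5')['color']
cv2.imwrite('pics/z6.png',cv2.resize(s[130:280,260:410],(500,500)))
st=bot.state();print(st['position'],st['eef_rot'],st['q'])
# hub estimates
s4=load('s4'); print(onz(s4,344,344,.072))
E
```

```text
[ 0.44780649 -0.16045201  0.13094931] [1.06918473e-03 6.75716004e-01 7.37161244e-01 1.97315119e-04] [-5.91086221e-01  3.25200542e-01  1.78732138e+00  8.03997535e-05
  1.02689735e+00 -6.78051858e-01]
[0.62942628 0.10259513 0.072     ]
```

View pics/w5.png

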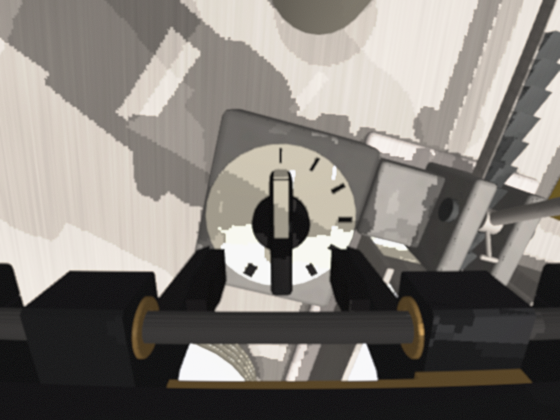

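View pics/z6.png

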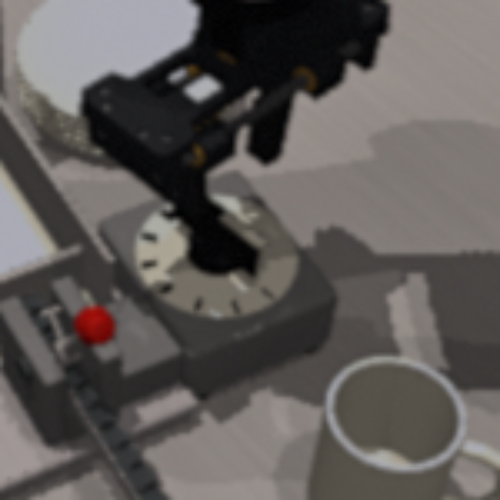

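The wing is vertical at (282,230) in the wrist view, midway between the fingers, with its stripe end at the first mark. Lowering and gripping.

>>> {"api": "apply_moves", "payload": {"series": [-0.0004, 0, -0.02, 0, 0, 0, 0, 0, -0.02, 0, 0, 0, 0, 0, -0.016, 0, 0, 0, 0, 0, 0, 0, 0, 0]}}

```text
time_s: 9.8
position: [0.4465, -0.1599, 0.0732]
eef_rot: [-0.001, 0.676, 0.737, -0.0]
contact_force: [-0.1, 0.7, -0.4]
finger_gap: 0.598
```

>>> {"api": "apply_moves", "payload": {"series": [0, 0, 0, 0, 0, 0, 0, 0, 0, 0, 0, 0, 0, 0, 0, 0, 0, 0, 0, 0, 0, 0, 0, 0, 0, 0, 0, 0, 0, 0, 0, 0, 0, 0, 0, 0], "grip": 1, "squeeze": 35}}

```text
time_s: 10.4
position: [0.4493, -0.1605, 0.0745]
eef_rot: [0.003, 0.676, 0.737, 0.002]
contact_force: [15.8, 4.3, -3.4]
finger_gap: 0.156
```

>>> {"api": "apply_moves", "payload": {"series": [0.003, 0.0005, 0, 0, 0, 0, 0, 0, 0, 0, 0, -0.1, 0, 0, 0, 0, 0, -0.1, 0, 0, 0, 0, 0, -0.1, 0, 0, 0, 0, 0, -0.1, 0, 0, 0, 0, 0, -0.1, 0, 0, 0, 0, 0, -0.1, 0, 0, 0, 0, 0, -0.1, 0, 0, 0, 0, 0, -0.1, 0, 0, 0, 0, 0, -0.1, 0, 0, 0, 0, 0, -0.1]}}

```text
time_s: 11.5
position: [0.4489, -0.16, 0.0744]
eef_rot: [-0.0, 0.947, 0.321, -0.001]
contact_force: [-9.4, -0.2, 11.9]
finger_gap: 0.157
```

>>> {"api": "apply_moves", "payload": {"series": [-0.001, 0, 0, 0, 0, -0.1, 0, 0, 0, 0, 0, -0.1, 0, 0, 0, 0, 0, -0.1, 0, 0, 0, 0, 0, -0.1, 0, 0, 0, 0, 0, -0.1, 0, 0, 0, 0, 0, -0.1, 0, 0, 0, 0, 0, -0.1, 0, 0, 0, 0, 0, -0.1, 0, 0, 0, 0, 0, -0.1, 0, 0, 0, 0, 0, -0.1, 0, 0, 0, 0, 0, 0]}}

```text
time_s: 12.6
position: [0.4487, -0.1593, 0.0744]
eef_rot: [-0.0, 0.985, -0.172, -0.0]
contact_force: [-2.7, 3.5, 10.0]
finger_gap: 0.153
```

```bash
python3 - <<'E'
from h import *
snap('wrist','w6');st=bot.state();print(st['position'],st['eef_rot'],st['moment'],st['contact_force'])
E
```

```text
[ 0.44874651 -0.15930469  0.0744279 ] [-4.03654348e-04  9.85295810e-01 -1.70856657e-01 -7.91101775e-05] [ 0.87503168  0.33677159 -0.19643099] [-2.04631874  4.42571049  8.88313755]
```

View pics/w6.png

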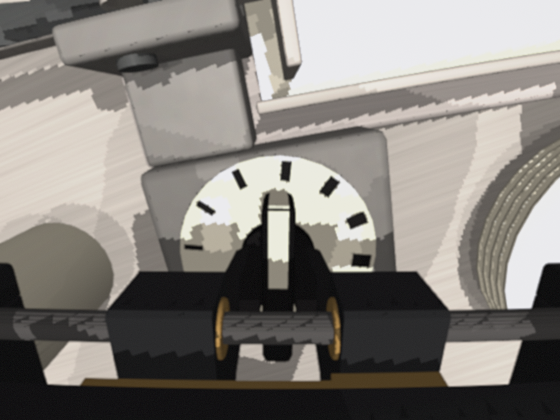

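Following well: the tool has turned about 115°. I'll turn the last 35°.

>>> {"api": "apply_moves", "payload": {"series": [0, 0, 0, 0, 0, -0.1, 0, 0, 0, 0, 0, -0.1, 0, 0, 0, 0, 0, -0.1, 0, 0, 0, 0, 0, -0.1, 0, 0, 0, 0, 0, -0.1, 0, 0, 0, 0, 0, -0.12, 0, 0, 0, 0, 0, 0, 0, 0, 0, 0, 0, 0]}}

```text
time_s: 13.45
position: [0.449, -0.159, 0.0744]
eef_rot: [-0.001, 0.886, -0.463, 0.0]
contact_force: [0.4, 7.1, 9.4]
finger_gap: 0.159
```

```bash
python3 - <<'E'
from h import *
snap('wrist','w7');st=bot.state();print(st['position'],st['eef_rot'],st['moment'],st['contact_force'])
E
```

```text
[ 0.44902805 -0.15899725  0.07441542] [-6.60520510e-04  8.86430237e-01 -4.62861749e-01  3.39846372e-06] [ 1.22081431 -0.17909264 -0.01340501] [0.15666746 6.84167749 9.05654015]
```

View pics/w7.png

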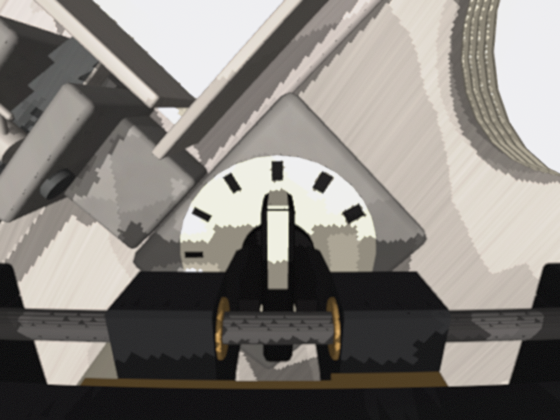

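The pointer lines up with a mark at (278,172), and two marks (seventh and eighth) lie beyond it, so it's on the sixth. Releasing and lifting.

>>> {"api": "apply_moves", "payload": {"series": [0, 0, 0, 0, 0, 0, 0, 0, 0, 0, 0, 0, 0, 0, 0, 0, 0, 0, 0, 0, 0, 0, 0, 0], "grip": -0.2}}

```text
time_s: 13.9
position: [0.4488, -0.1599, 0.074]
eef_rot: [0.0, 0.886, -0.463, 0.0]
contact_force: [-0.6, 0.8, -0.8]
finger_gap: 0.497
```

>>> {"api": "apply_moves", "payload": {"series": [0, 0, 0.02, 0, 0, 0, 0, 0, 0.03, 0, 0, 0, 0, 0, 0.04, 0, 0, 0, 0, 0, 0.04, 0, 0, 0, 0, 0, 0.04, 0, 0, 0, -0.04, 0, 0.01, 0, 0, 0, -0.04, 0, 0, 0, 0, 0, -0.04, 0, 0, 0, 0, 0, 0, 0, 0, 0, 0, 0, 0, 0, 0, 0, 0, 0]}}

```text
time_s: 14.9
position: [0.3287, -0.1598, 0.254]
eef_rot: [0.0, 0.886, -0.463, 0.0]
contact_force: [0.7, -0.6, -0.2]
finger_gap: 0.598
```

```bash
python3 - <<'E'
from h import *
s=snap('scene','s8');t=snap('top','t8');w=snap('wrist','w8');st=bot.state();print(st['position'],st['contact_force'],st['joint_vel'])
cv2.imwrite('pics/z8.png',np.hstack([cv2.resize(s['color'][170:370,210:410],(400,400)),cv2.resize(t['color'][130:330,180:380],(400,400))]))
E
```

```text
[ 0.32941197 -0.15975927  0.25361077] [-0.1437993   0.0997185   0.61126321] [ 0.00315903  0.00535802  0.00099847 -0.00100687 -0.00088726 -0.00159152]
```

View pics/z8.png

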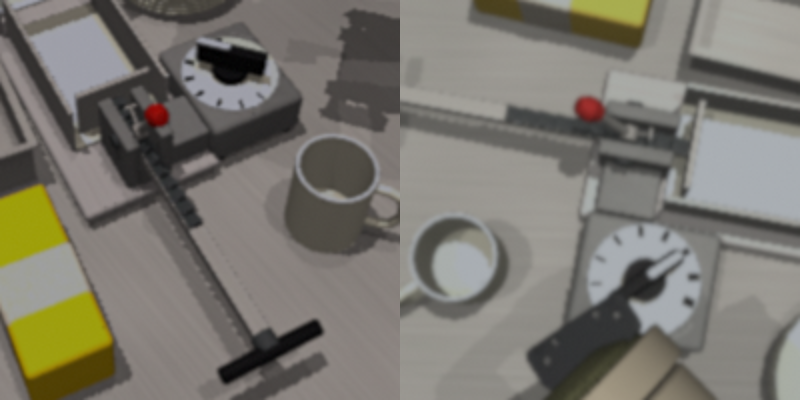

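View pics/t8.png

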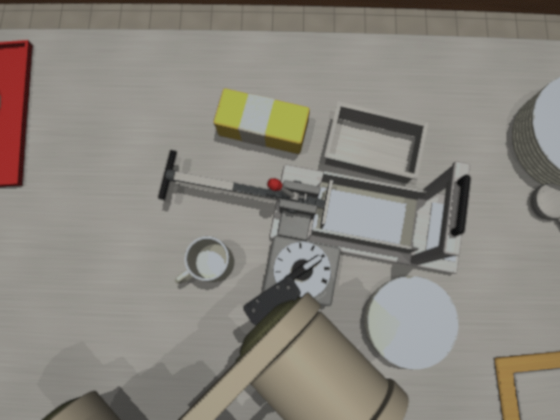

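View pics/w8.png

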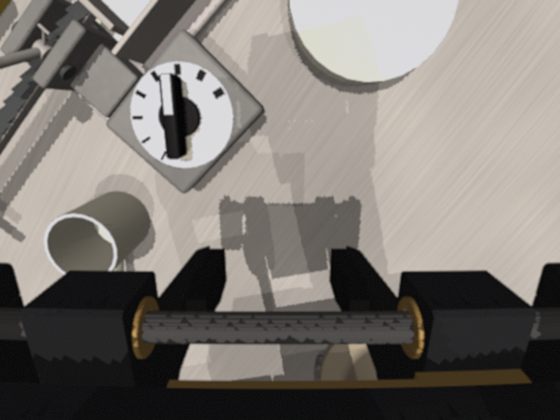

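```bash
python3 - <<'E'
from h import *
w=load('w8')
a=onz(w,168,74,.102);b=onz(w,176,157,.102);d=a-b;print('wing yaw',np.degrees(np.arctan2(d[1],d[0])),np.hypot(*d[:2]))
for f in('t0',):pass
t0=load('top0');t8=load('t8')
def T(c,e):return onz(c,*e,.066)
print(T(t8,(171,175)),T(t0,(228.4,185.3)))
# bystander shifts: phase correlation on patches
for n,(x,y,ww,h) in {'mug':(175,232,60,52),'cheese':(210,85,104,70),'pan':(325,100,105,80),'plates':(365,275,95,95)}.items():
    g=[cv2.cvtColor(c['color'][y:y+h,x:x+ww],cv2.COLOR_BGR2GRAY).astype(np.float32) for c in(t0,t8)]
    print(n,np.round(cv2.phaseCorrelate(*g),2) if 0 else cv2.phaseCorrelate(*g))
E
```

```text
wing yaw -54.4035534457988 0.07307945534744836
[0.62203729 0.09498408 0.066     ] [ 0.60401989 -0.01707758  0.066     ]
mug ((-0.022000239830404666, -0.010831929736649926), 0.9658509637102669)
cheese ((0.014397962232521877, -0.00782248992879886), 0.97524476995684)
pan ((-0.014964158262642968, 0.006312103119981316), 0.9852410157521566)
plates ((0.02738116625822329, -0.09166232077470937), 0.999031636553506)
```

```bash
python3 -c "
from workcell import workorder
print(workorder.job_done())"
```

```text
the job is handed in; nothing more can be done
None
```

The slicer is set for the next block, and I handed the job in at about 15 s of the 72 s allowed. It returned no verdict.

- **Pawl:** I pushed it over with the shut fingers. The red grip came to rest where 1.0 rad (its stop) predicts in the scene view, to about 1 pixel. It was still thrown back in the last pictures.
- **Feed bar:** I drew it back by the T handle until it hit a hard stop, where the force rose to about 38 N with no further travel. It moved about 113 mm in the pictures and stayed there. I did not read the joint value, so "fully back" rests on that stop and the pictures.
- **Selector:** I turned it 150° clockwise from the first mark to the sixth. After release, the wing measured -54.4° in the world frame, against about -54.5° to -55° for the sixth mark. Two marks lay beyond it.
- **Surroundings:** The mug, pan, plates and cheese shifted less than 0.1 pixel in the top view. The arm is clear and reads no contact force.

No checks failed. The only disagreement was in the slicer's yaw, where separate estimates ran from -7.7° to -10°; I used -9.5°.

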